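# Thread the trapped muddler out of the bar-cart caddy

### The arm

A 6-joint arm with a two-finger parallel gripper is mounted at the origin on the work surface. World frame = base frame: x ahead of the robot, y to its left, z up, the work surface at z = 0. Lengths are in m, angles in rad, forces in N, time in s.
With the tool pointing down it reaches from about 0.425 to 0.925 m from the base axis. Payload 12.5 kg.
Tool frame: the origin (TCP) lies on the front face of the gripper's body, between the roots of the fingers; the fingertips stand 73 mm ahead of it and the grasp point (between the pads) lies 54 mm ahead of it (nose_length is the distance from the TCP to the fingertips, in m); z points along the fingers, y is the line along which they close (so a half turn about z gives the same grasp; the last joint's range is limited). The gripper opens to 85 mm and grips with 20 to 120 N. Pads are 22 mm wide; open, the fingers measure 114 mm over their backs; the gripper's body (76 mm by 85 mm) begins 54 mm behind the grasp point. The pads swing forward as they close: fully open they stand 13 mm farther back than shut.
Start: joints at [1.114, 0.491, 1.559, -0, 1.092, -0.106], TCP at [0.215, 0.587, 0.304] pointing down, gripper open.
Joint ranges: [-3.1, 3.1], [-0.84, 2.19], [0.05, 2.79], [-1.13, 4.28], [0.06, 2.93], [-2.69, 2.69]. Speed limits (rad/s): [2.22, 2.22, 2.79, 3.14, 3.14, 3.14].

### API

Orientations are given as a 3x3 rotation matrix whose columns are the frame's x, y, z axes.
In Python, from cell import * gives the robot as it stands.
- The arm moves only by the tool jog_arm, never from a script. Its arguments are lists of equal length, an entry for each row: "delta_pos": the shift along the tool's x, y, z in cm, a list of three; "angular": the turn, a rotation vector about the tool's x, y, z in rad, a list of three; "jaw": the opening, from 0 (shut) to 1 (fully open). In form: {"delta_pos": [[x, y, z], ...], "angular": [[ax, ay, az], ...], "jaw": [jaw, ...]}. A call has 1 to 8 rows; each row shifts and turns the commanded pose from where the row before left it, along the tool's axes as they then stand; what a row does not reach is not made up. A row lasts 1/8 s, in which the tool goes at most 62.5 mm and 10.7 degrees, less where a joint would pass 70% of its speed; a pose out of reach is approached as far as the arm can. A call is refused whole if a number of a shift passes 6.25 or a number of a turn 0.188, either way. A call with a gripper value outside its range is refused whole. The fingers move at their own pace and stop on an object; "newtons" is the grip in N (left out, the last holds). Time passes only in rows, so rows that do not move let the fingers close. It gives the time, the measured TCP pose, the force, the opening and the grip force at its end, in the units of the state.
- read_state(): the state, without advancing time (a new reading comes with each control period).
- camera(name): name is "side" or "top" or "wrist"; returns the picture (420x560x3 uint8, blue, green, red); there is no depth.
- camera_params(name): a dict with "mtx" (3x3 intrinsics, pixels), "k1" (the pictures are not rectified: a ray, as slopes to the right and down, at radius r is drawn at 1 + k1 r^2 times it, then the intrinsics apply), "eye" and "orientation" of the camera in the world; the wrist camera has in their place "mount" (4x4, takes a point from camera to tool coordinates, whose origin is the TCP and whose axes are the flange's). Camera axes: x right, y up, looking along -z (the intrinsics and any distortion apply to the point x, -y, -z); pixel columns grow to the right and rows downward; lengths in m; the calibration is good to about 2 mm. A picture is of the moment at which its call begins: read the wrist's pose just before it. camera_params takes no time and is no camera call.
- close_job(): hands the job in; it is judged then, once.
The state is a dict: "time_s": time; "joint_pos": joint angles; "joint_velocities": joint speeds; "effort": joint torques, N m; "position": TCP position; "eef_rot": TCP orientation; "force": force on the tool from outside, world axes, zero at the start; "wrist_torque": the same for the moment, N m; "opening": opening from 0.0 (shut) to 1.0 (fully open); "grip_force": force on a finger pad.
Only numpy, scipy, OpenCV 4.12 (cv2) and the standard library are available. Lean on these libraries where they do the work, as an engineer would, in place of code of your own. Each camera call takes 0.05 s, during which the arm holds its last target. There are 200 camera calls.

### The job

The long muddler has slipped right inside the glass-sided tool caddy on the bar cart and is longer than the opening in its fixed brass guard: tilt it, bring its wooden end up through the opening and draw it out, without wrenching it hard against the caddy. Finish with the robot still gripping it and holding it still in the air over the caddy, its whole length at least 5 cm above the brass guard. Leave the tumblers, the olive dish and the ice bucket where they stand.

Things in the scene. Friction and masses are not known exactly. Their poses are not given: they have to be found in the camera images.
- muddler: Loose square bar 220 x 18 x 18 mm, 0.1 to 0.17 kg: pale wood, 35 mm steel head at the rear, black band round its middle. Origin: under the band, on its underside; x along it to the wooden end, z up. Lies on the caddy floor roughly along the caddy's x; its wooden end starts 8 to 26 mm under the front strip of the guard, so it must slide back before that end can rise.
- muddler_tip (a point): Centre of the wooden end face of the muddler, 110 mm from its middle, 9 mm above its underside. Axes as the muddler.
- muddler_tail (a point): Centre of the steel end face of the muddler, 110 mm from its middle, 9 mm above its underside. Axes as the muddler.
- caddy: Fixed box 280 (x) x 180 (y) x 55 mm, 5 mm glass walls, brass guard on top. Origin: centre of underside, on the cart top; z up, x to its front, which faces the robot's left (world y) within 25 degrees. Inside (mm): x -135 to 135, y -85 to 85, z 3 (floor) to 51 (guard underside; guard top 55). The guard's only opening: x -45 to 105, y -75 to 75; rear plate covers the rest behind, a strip in front.
- caddy_opening (a point): Centre of the opening in the brass guard, at the level of the guard's top face: (30, 0, 55) mm in the caddy's frame, same axes.
- tumbler_a: Faceted crystal tumbler, 80 mm wide at the rim, 88 mm high, standing beside the caddy; origin at the centre of its base. Leave alone.
- tumbler_b: Second tumbler, the same. Leave alone.
- olive_dish: Blue ceramic olive dish, 100 mm wide, 35 mm high, beside the caddy; origin at the centre of its base. Leave alone.
- ice_bucket: Steel ice bucket with shut lid, 156 mm wide, 204 mm high over its knob, at the left of the cart; origin at the centre of its base. Leave alone.

How it is judged:
On the way:
1. the muddler is threaded: its wooden end up through the opening while its steel end is still under the guard (z of muddler_tip in the frame of caddy above 0.065 m and z of muddler_tail in the frame of caddy below 0.045 m and x of muddler_tail in the frame of caddy below 0.105 m), for 0.1 s.
At the end, for the whole second after the job is handed in: The fingers grip the muddler and nothing else touches it; both its end points are more than 50 mm above the guard's top (105 mm above the cart top), its middle is within 160 mm horizontally of the centre of the opening, and it is still (under 30 mm/s and 0.2 rad/s) (height (world z) of each of muddler_tip, muddler_tail above 0.105 m and horizontal distance between muddler and caddy_opening below 0.16 m and contact force between the fingers and muddler above 2 N and contact force between muddler and caddy below 0.05 N and linear speed of muddler below 0.03 m/s and angular speed of muddler below 0.2 rad/s and contact force between muddler and tumbler_a below 0.05 N and contact force between muddler and tumbler_b below 0.05 N and contact force between muddler and olive_dish below 0.05 N and contact force between muddler and ice_bucket below 0.05 N); the arm keeps its last pose, push and grip.
It fails at once if a tumbler, the olive dish or the ice bucket was shifted more than 20 mm (distance of any of tumbler_a, tumbler_b, olive_dish, ice_bucket from where it was at the start of the episode above 0.02 m).
It fails at once if the muddler was wrenched against the caddy with more than 50 N (contact force between muddler and caddy above 50 N).
It also fails if it takes over 48 s, if anything falls off the work surface, if the arm or the gripper's body presses on something with over 40 N, if the wrist force passes 120 N, or if a joint passes its speed limit or range.

## Working session

There is one attempt and no reset: what is moved stays moved. The work goes in short steps, Python scripts to look and compute and a tool call to move; the robot and the scene stay as the last step left them, time stands still between calls to the robot, and variables do not carry over. Pictures are saved under pics/ and viewed, at most 10 in all, crops included, and the job is handed in when it is done.

Besides the shell and the picture viewer there is one more tool, called as name(argument=value, ...), one argument or row to a line, values as JSON. jog_arm: Moves the arm, as the interface text tells. Its arguments: {"type":"object","properties":{"delta_pos":{"type":"array"},"angular":{"type":"array"},"jaw":{"type":"array"},"newtons":{"type":"number"}},"required":["delta_pos","angular","jaw"]}

```bash
ls; mkdir -p pics; python3 - <<'E'
from cell import *
import cv2,numpy as np
s=read_state(); print({k:np.round(v,3).tolist() for k,v in s.items()})
a=camera("top");b=camera("side");c=camera("wrist")
for n,i in zip("top side wrist".split(),(a,b,c)): cv2.imwrite(f"pics/{n}0.png",i)
for n in "top side wrist".split():
  print(n,{k:np.round(v,4).tolist() for k,v in camera_params(n).items()})
E
```

```text
pics
{'time_s': 0.0, 'joint_pos': [1.114, 0.492, 1.559, 0.0, 1.092, -0.106], 'joint_velocities': [0.0, 0.001, -0.0, 0.0, -0.001, -0.0], 'effort': [-0.003, -61.844, -26.16, -0.0, 0.004, 0.0], 'position': [0.215, 0.587, 0.303], 'eef_rot': [[-0.939, 0.344, -0.001], [0.344, 0.939, -0.001], [0.0, -0.001, -1.0]], 'force': [-0.909, -0.262, -0.53], 'wrist_torque': [0.029, 0.009, -0.002], 'grip_force': 0.0, 'opening': 1.003}
top {'mtx': [[448.5637, 0.0, 276.4126], [0.0, 448.5637, 203.6023], [0.0, 0.0, 1.0]], 'k1': -0.1405, 'eye': [0.3762, 0.1038, 1.3128], 'orientation': [[-0.0203, 0.9884, -0.1507], [-0.9998, -0.019, 0.0099], [0.0069, 0.1509, 0.9885]]}
side {'mtx': [[519.6596, 0.0, 277.8932], [0.0, 519.6596, 210.6181], [0.0, 0.0, 1.0]], 'k1': -0.1506, 'eye': [-0.2589, -0.82, 0.8859], 'orientation': [[0.751, 0.3598, -0.5537], [-0.6603, 0.4138, -0.6267], [0.0036, 0.8362, 0.5484]]}
wrist {'mtx': [[317.7125, 0.0, 281.3436], [0.0, 317.7125, 214.6368], [0.0, 0.0, 1.0]], 'k1': -0.0517, 'mount': [[-0.0003, 0.9455, 0.3256, 0.0841], [1.0, 0.0006, -0.0008, -0.0], [-0.001, 0.3256, -0.9455, -0.0701], [0.0, 0.0, 0.0, 1.0]]}
```

View pics/top0.png

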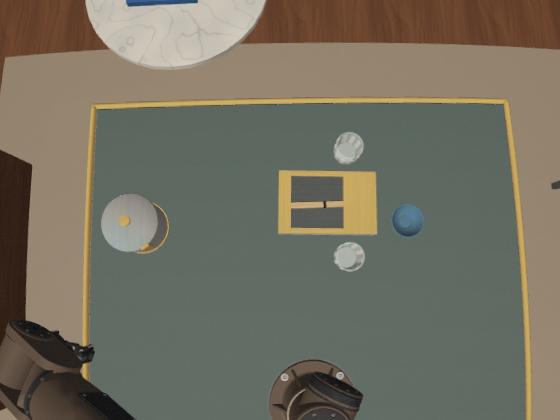

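View pics/side0.png

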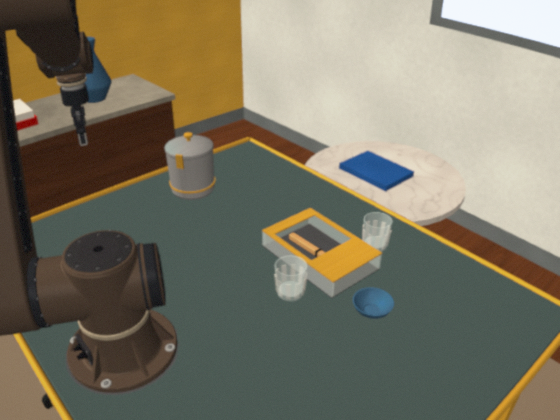

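The top picture shows the caddy at (278–377, 170–235) and its opening at (291–344, 176–229). The muddler runs along row 204 with its band at (325, 204). Tumblers are at (348,148) and (349,257), the dish at (408,220) and the bucket at (130,222). The side picture shows the caddy around (320,248), with the muddler seen through the opening near (307,245).

```bash
cat > h.py <<'E'
import cv2,numpy as np
from cell import *
def cam(n,s=None):
    p=camera_params(n)
    if n!="wrist": return p,np.array(p["eye"]),np.array(p["orientation"])
    R=np.array(s["eef_rot"]);m=np.array(p["mount"])
    return p,np.array(s["position"])+R@m[:3,3],R@m[:3,:3]
def rays(c,uv):
    p,e,R=c
    q=cv2.undistortPoints(np.array(uv,float).reshape(-1,1,2),np.array(p["mtx"]),np.array([p["k1"],0,0,0.]),None,None,None)[:,0] if 0 else cv2.undistortPoints(np.array(uv,float).reshape(-1,1,2),np.array(p["mtx"]),np.array([p["k1"],0,0,0.]))[:,0]
    d=np.c_[q[:,0],-q[:,1],-np.ones(len(q))]@R.T
    return e,d
def plane(c,uv,z):
    e,d=rays(c,uv); return e+d*((z-e[2])/d[:,2])[:,None]
def tri(c1,u1,c2,u2):
    e1,d1=rays(c1,u1);e2,d2=rays(c2,u2);o=[]
    for a,b in zip(d1,d2):
        t=np.linalg.lstsq(np.c_[a,-b],e2-e1,rcond=None)[0]
        P,Q=e1+t[0]*a,e2+t[1]*b; o.append(np.r_[(P+Q)/2,np.linalg.norm(P-Q)])
    return np.array(o)
def brass(img):
    h=cv2.cvtColor(img,cv2.COLOR_BGR2HSV); return cv2.inRange(h,(15,120,120),(32,255,255))
E
sed -i 's/^    q=.* if 0 else /    q=/' h.py
python3 - <<'E'
from h import *
def quads(f,roi):
    img=cv2.imread(f);x0,y0,x1,y1=roi;m=np.zeros(img.shape[:2],np.uint8);m[y0:y1,x0:x1]=brass(img)[y0:y1,x0:x1]
    cs,h=cv2.findContours(m,cv2.RETR_CCOMP,cv2.CHAIN_APPROX_NONE)
    for c,hh in zip(cs,h[0]):
        a=cv2.contourArea(c)
        if a>150:
            e=.03*cv2.arcLength(c,True);print(f,a,hh[3],cv2.approxPolyDP(c,e,True)[:,0].tolist(),np.round(cv2.boxPoints(cv2.minAreaRect(c)),1).tolist())
            if "top" in f: print(plane(cam("top"),cv2.boxPoints(cv2.minAreaRect(c)),.055).round(4).tolist())
quads("pics/top0.png",(255,150,395,250));quads("pics/side0.png",(240,195,400,300))
a=cv2.imread("pics/top0.png")[165:240,272:382];b=cv2.imread("pics/side0.png")[200:295,255:390]
cv2.imwrite("pics/c0.png",np.vstack([cv2.resize(a,(770,0) if 0 else (600,300),interpolation=cv2.INTER_CUBIC),cv2.resize(b,(600,300) if 0 else (600,300),interpolation=cv2.INTER_CUBIC)]))
E
```

```text
pics/top0.png 5863.0 -1 [[279, 171], [279, 232], [376, 233], [374, 172]] [[279.0, 233.0], [279.0, 171.0], [376.0, 171.0], [376.0, 233.0]]
[[0.4842, 0.0857, 0.055], [0.6624, 0.0819, 0.055], [0.6578, -0.199, 0.055], [0.4782, -0.1893, 0.055]]
pics/top0.png 2878.0 0 [[290, 175], [342, 175], [344, 228], [290, 228]] [[289.0, 228.39999389648438], [290.0, 173.89999389648438], [345.0, 175.0], [344.0, 229.39999389648438]]
[[0.4967, 0.0573, 0.055], [0.6532, 0.0505, 0.055], [0.6474, -0.1079, 0.055], [0.4904, -0.0981, 0.055]]
pics/side0.png 212.0 -1 [[289, 235], [290, 239], [313, 254], [318, 248], [294, 233]] [[287.5, 237.3000030517578], [291.8999938964844, 230.60000610351562], [318.0, 248.0], [313.5, 254.6999969482422]]
pics/side0.png 4197.0 -1 [[262, 230], [332, 281], [381, 253], [311, 208]] [[259.29998779296875, 234.10000610351562], [287.29998779296875, 191.10000610351562], [381.5, 252.3000030517578], [353.5, 295.29998779296875]]
pics/side0.png 1722.5 1 [[275, 234], [315, 215], [350, 239], [310, 259]] [[274.6000061035156, 233.1999969482422], [332.20001220703125, 203.5], [350.79998779296875, 239.5], [293.20001220703125, 269.29998779296875]]
```

View pics/wrist0.png

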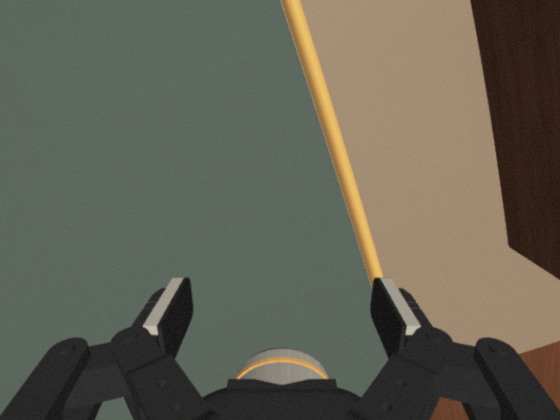

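The wrist picture shows only the bare cart top and its edge trim, with the open fingers at the bottom. So I'll triangulate the opening from the top and side views, then move the wrist camera over the caddy.

```bash
python3 - <<'E'
from h import *
T=[[290,228],[290,175],[343,175],[344,228]];S=[[275,234],[315,215],[350,239],[310,259]]
p=tri(cam("top"),T,cam("side"),S);print(p.round(4));print("centre",p.mean(0).round(4))
print([np.linalg.norm(p[i,:2]-p[(i+1)%4,:2]).round(4) for i in range(4)])
print("objs",plane(cam("top"),[[348,148],[349,257],[408,220],[130,222]],.0).round(3).tolist())
E
```

```text
[[ 0.4997  0.0531  0.0504  0.0039]
 [ 0.6524  0.0498  0.0479  0.0018]
 [ 0.6453 -0.1001  0.0493  0.0086]
 [ 0.4927 -0.0967  0.0572  0.0039]]
centre [ 0.5725 -0.0235  0.0512  0.0045]
[np.float64(0.1527), np.float64(0.1501), np.float64(0.1526), np.float64(0.15)]
objs [[0.743, -0.13, 0.0], [0.414, -0.119, 0.0], [0.519, -0.301, 0.0], [0.529, 0.528, 0.0]]
```

View pics/c0.png

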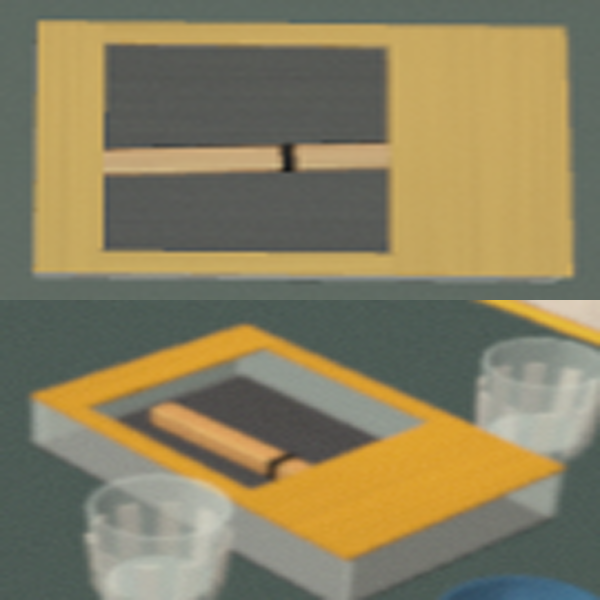

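The crop shows the opening with the muddler crossing it just in front of centre. Its band is at crop (288,157), which is original (325,204), and the wooden end is hidden under the front strip.

```bash
cat > plan.py <<'E'
from h import *
from scipy.spatial.transform import Rotation as Ro, Slerp
def plan(poses,p0=None,R0=None,fmt=True):
    """poses: successive commanded (pos,R); prints tool-axis row increments"""
    s=read_state();p=np.array(s["position"]) if p0 is None else p0;R=np.array(s["eef_rot"]) if R0 is None else R0
    D=[];A=[]
    for q,Q in poses:
        d=np.round(R.T@(q-p)*100,2);a=np.round(Ro.from_matrix(R.T@Q).as_rotvec(),3)
        D.append(d.tolist());A.append(a.tolist());p=p+R@d/100;R=R@Ro.from_rotvec(a).as_matrix()
    for i in range(0,len(D),8): print("D",D[i:i+8]);print("A",A[i:i+8])
    print("max",np.abs(D).max(),np.abs(A).max(),"end",p.round(4))
    return p,R
def interp(pA,RA,pB,RB,n):
    sl=Slerp([0,1],Ro.from_matrix([RA,RB]))
    return [(pA+(pB-pA)*t,sl(t).as_matrix()) for t in np.linspace(0,1,n+1)[1:]]
def toolR(yaw,tilt=0):
    x=np.array([np.cos(yaw),np.sin(yaw),0]);z=np.array([0,0,-1.]);R=np.c_[x,np.cross(z,x),z]
    return R@Ro.from_rotvec([0,tilt,0]).as_matrix()
E
python3 - <<'E'
from plan import *
s=read_state();R0=np.array(s["eef_rot"])
plan(interp(np.array(s["position"]),R0,np.array([.572,-.05,.30]),toolR(np.radians(87.3)),13))
E
```

```text
D [[-4.26, -3.66, 0.03], [-4.6, -3.22, 0.03], [-4.89, -2.76, 0.03], [-5.14, -2.27, 0.03], [-5.34, -1.76, 0.03], [-5.48, -1.24, 0.03], [-5.57, -0.69, 0.03], [-5.62, -0.15, 0.02]]
A [[-0.0, 0.0, 0.097], [-0.0, 0.0, 0.098], [-0.0, 0.0, 0.097], [-0.0, 0.0, 0.098], [-0.0, 0.0, 0.097], [-0.0, 0.0, 0.098], [-0.0, 0.0, 0.097], [-0.0, 0.0, 0.098]]
D [[-5.6, 0.4, 0.03], [-5.54, 0.94, 0.03], [-5.42, 1.47, 0.03], [-5.25, 2.0, 0.02], [-5.03, 2.5, 0.03]]
A [[-0.0, 0.0, 0.097], [-0.0, 0.001, 0.098], [-0.0, -0.0, 0.097], [-0.001, -0.0, 0.098], [0.0, -0.0, 0.097]]
max 5.62 0.098 end [ 0.572 -0.05   0.3  ]
```

jog_arm(
  delta_pos=[
    [-4.3,-3.7,0],
    [-4.6,-3.2,0],
    [-4.9,-2.8,0],
    [-5.1,-2.3,0],
    [-5.3,-1.8,0],
    [-5.5,-1.2,0],
    [-5.6,-0.7,0],
    [-5.6,-0.15,0],
  ],
  angular=[
    [0,0,0.098],
    [0,0,0.098],
    [0,0,0.098],
    [0,0,0.098],
    [0,0,0.098],
    [0,0,0.098],
    [0,0,0.098],
    [0,0,0.098],
  ],
  jaw=[0.6,0.6,0.6,0.6,0.6,0.6,0.6,0.6],
)

```text
time_s: 1.15
position: [0.4341, 0.1921, 0.3039]
eef_rot: [[-0.419, 0.908, 0.0], [0.908, 0.419, 0.0], [0.0, 0.0, -1.0]]
force: [1.5, -0.3, -0.5]
opening: 0.599
grip_force: 0.0
```

jog_arm(
  delta_pos=[
    [-5.6,0.4,0],
    [-5.5,0.9,0],
    [-5.4,1.5,0],
    [-5.2,2.0,0],
    [-5.0,2.5,0],
    [0,0,0],
    [0,0,0],
  ],
  angular=[
    [0,0,0.098],
    [0,0,0.098],
    [0,0,0.098],
    [0,0,0.098],
    [0,0,0.096],
    [0,0,0],
    [0,0,0],
  ],
  jaw=[0.6,0.6,0.6,0.6,0.6,0.6,0.6],
)

```text
time_s: 2.02
position: [0.5688, -0.0503, 0.3035]
eef_rot: [[0.052, 0.999, -0.001], [0.999, -0.052, 0.0], [0.0, -0.001, -1.0]]
force: [-0.0, -0.1, -0.2]
opening: 0.598
grip_force: 0.0
```

```bash
python3 - <<'E'
from h import *
s=read_state();w=camera("wrist");cv2.imwrite("pics/w1.png",w)
import pickle;pickle.dump(s,open("s1.pkl","wb"))
print(s["time_s"],np.round(s["position"],4),np.round(s["eef_rot"],3).tolist(),s["opening"],np.round(s["joint_pos"],3))
E
```

```text
2.025 [ 0.5688 -0.0503  0.3035] [[0.052, 0.999, -0.001], [0.999, -0.052, 0.0], [0.0, -0.001, -1.0]] 0.5979914658624409 [-0.204  0.415  1.694  0.     1.034 -0.152]
```

View pics/w1.png

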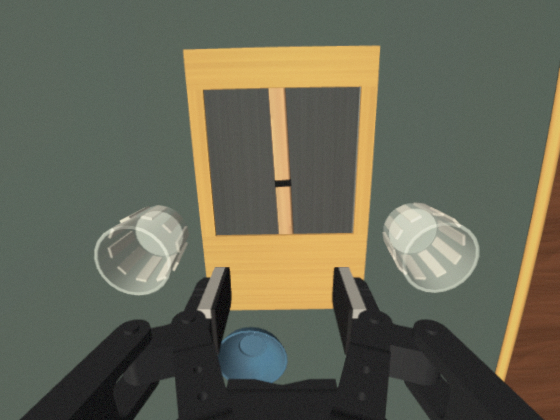

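The wrist picture shows the opening with corners near (204,90), (360,87), (356,234) and (214,236). The muddler runs from (277,88) to (286,234), turned slightly from the caddy axis, with its band at (283,184).

```bash
cat > meas.py <<'E'
from h import *
def opening(img,roi):
    x0,y0,x1,y1=roi;m=np.zeros(img.shape[:2],np.uint8);m[y0:y1,x0:x1]=brass(img)[y0:y1,x0:x1]
    m=cv2.morphologyEx(m,cv2.MORPH_OPEN,np.ones((3,3)))
    return m
def blobs(img,poly):
    """wood and band centrelines within polygon"""
    k=np.zeros(img.shape[:2],np.uint8);cv2.fillPoly(k,[np.array(poly,np.int32)],255)
    h=cv2.cvtColor(img,cv2.COLOR_BGR2HSV)
    wood=cv2.inRange(h,(8,50,110),(25,255,255))&k
    return wood,k,h
E
python3 - <<'E'
from meas import *
import pickle
s=pickle.load(open("s1.pkl","rb"));w=cv2.imread("pics/w1.png");c=cam("wrist",s)
h=cv2.cvtColor(w,cv2.COLOR_BGR2HSV)
for n,(x,y) in dict(brass=(280,68),wood=(281,140),floor=(240,140),band=(283,184),wall=(358,160)).items(): print(n,h[y,x])
# edges of opening by scanning V gradient
g=cv2.cvtColor(w,cv2.COLOR_BGR2GRAY).astype(float)
S=h[:,:,1].astype(float)
def edge(line,lo):  # subpixel of max abs gradient
    d=np.abs(np.diff(cv2.GaussianBlur(line.reshape(-1,1).astype(float),(1,5),0)[:,0]));i=int(d.argmax());t=d[max(i-2,0):i+3]
    return lo+max(i-2,0)+(t*np.arange(len(t))).sum()/t.sum()+.5
L=[(edge(S[y,193:225],193),y) for y in range(100,225,5)];R=[(edge(S[y,345:372],345),y) for y in range(100,225,5)]
F=[(x,edge(S[75:102,x],75)) for x in list(range(215,262,4))+list(range(292,350,4))];B=[(x,edge(S[222:248,x],222)) for x in list(range(222,268,4))+list(range(298,345,4))]
P={}
for n,l in dict(L=L,R=R,F=F,B=B).items():
    q=plane(c,l,.055); v=cv2.fitLine(q[:,:2].astype(np.float32),cv2.DIST_HUBER,0,.001,.001).ravel();P[n]=v
    res=(q[:,:2]-v[2:])@np.array([-v[1],v[0]]);print(n,v.round(4),"rms",res.std().round(5),"ang",np.degrees(np.arctan2(v[1],v[0])).round(2))
X=lambda a,b:a[2:]+a[:2]*np.linalg.solve(np.c_[a[:2],-b[:2]],b[2:]-a[2:])[0]
C=np.array([X(P["L"],P["F"]),X(P["R"],P["F"]),X(P["R"],P["B"]),X(P["L"],P["B"])]);print(C.round(4),"centre",C.mean(0).round(4),[np.linalg.norm(C[i]-C[i-1]).round(4) for i in range(4)])
# muddler
ctr=[];le=[];
for y in range(95,230,3):
    if 176<y<192: continue
    r=g[y,262:304]; m=np.where(r>(r.max()+np.median(r))/2)[0];ctr.append((262+m.mean(),y));le.append(len(m))
q=plane(c,ctr,.021);v=cv2.fitLine(q[:,:2].astype(np.float32),cv2.DIST_HUBER,0,.001,.001).ravel();print("mud",v.round(4),"ang",np.degrees(np.arctan2(v[1],v[0])).round(2),"rms",((q[:,:2]-v[2:])@np.array([-v[1],v[0]])).std().round(5))
m=(g[170:200,274:292]<45);ys,xs=np.nonzero((h[170:200,276:290,2]<40));print("bandpx",xs.mean()+276,ys.mean()+170,len(xs))
bw=[xs.mean()+276,ys.mean()+170]
t=cv2.imread("pics/top0.png");hv=t[196:212,316:334].max(2);wgt=np.clip(90-hv.astype(float),0,None);
rows=slice(202-196,207-196);sub=wgt[4:11,4:14];yy,xx=np.mgrid[200:207,320:330];sub=np.clip(60-t[200:207,320:330].max(2).astype(float),0,None);bt=[(sub*xx).sum()/sub.sum(),(sub*yy).sum()/sub.sum()];print("bt",bt)
print("tri",tri(c,[bw],cam("top"),[bt]).round(4),"plane",plane(c,[bw],.021).round(4),plane(cam("top"),[bt],.021).round(4))
e,d=rays(c,ctr);print("width m", np.mean([np.linalg.norm(plane(c,[(a[0]-l/2,a[1])],.021)-plane(c,[(a[0]+l/2,a[1])],.021)) for a,l in zip(ctr,le)]).round(4))
E
```

```text
brass [ 20 140 227]
wood [ 16 114 224]
floor [40 18 86]
band [30 15 33]
wall [ 18 145 218]
L [ 0.0336  0.9994  0.4978 -0.0151] rms 0.0001 ang 88.07
R [ 0.0344  0.9994  0.645  -0.0342] rms 0.00319 ang 88.03
F [ 0.9994 -0.0346  0.5754  0.0501] rms 9e-05 ang -1.98
B [ 0.9995 -0.0328  0.5576 -0.0966] rms 0.0001 ang -1.88
[[ 0.5001  0.0527]
 [ 0.6479  0.0475]
 [ 0.6428 -0.0994]
 [ 0.4952 -0.0945]] centre [ 0.5715 -0.0234] [np.float32(0.1473), np.float32(0.1478), np.float32(0.147), np.float32(0.1477)]
mud [ 0.0117 -0.9999  0.5689 -0.0263] ang -89.33 rms 0.00026
bandpx 282.4909090909091 183.03636363636363 55
bt [np.float64(324.0), np.float64(203.67625899280574)]
tri [[ 0.5696 -0.0477  0.0269  0.0009]] plane [[ 0.5698 -0.0494  0.021 ]] [[ 0.5702 -0.048   0.021 ]]
width m 0.0159
```

jog_arm(
  delta_pos=[
    [1.4,-0.05,4.5],
    [1.4,-0.05,4.5],
    [1.3,-0.05,4.4],
    [0,0,0],
    [0,0,0],
  ],
  angular=[
    [0,0,-0.022],
    [0,0,-0.021],
    [0,0,-0.021],
    [0,0,0],
    [0,0,0],
  ],
  jaw=[0.6,0.6,0.6,0.6,0.6],
)

```text
time_s: 2.7
position: [0.5694, -0.0092, 0.1715]
eef_rot: [[-0.013, 1.0, 0.002], [1.0, 0.013, -0.0], [-0.0, 0.002, -1.0]]
force: [-0.2, 0.5, -0.5]
opening: 0.599
grip_force: 0.0
```

```bash
python3 - <<'E'
from h import *
s=read_state();w=camera("wrist");cv2.imwrite("pics/w2.png",w)
import pickle;pickle.dump(s,open("s2.pkl","wb"))
print(s["time_s"],np.round(s["position"],4),np.round(s["eef_rot"],3).tolist(),s["opening"],np.round(s["joint_pos"],3))
E
```

```text
2.7 [ 0.5694 -0.0092  0.1715] [[-0.013, 1.0, 0.002], [1.0, 0.013, -0.0], [-0.0, 0.002, -1.0]] 0.5988978312546894 [-0.132  0.58   1.826  0.     0.734 -0.145]
```

View pics/w2.png

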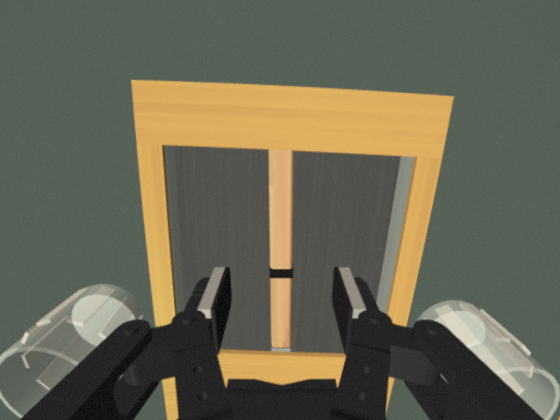

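The muddler stands midway between the fingers with its band at (282,273). The front corners of the opening are at (163,146) and (415,156).

```bash
python3 - <<'E'
from meas import *
import pickle
s1,s2=[pickle.load(open(f"s{i}.pkl","rb")) for i in (1,2)];w1,w2=cv2.imread("pics/w1.png"),cv2.imread("pics/w2.png")
c1,c2=cam("wrist",s1),cam("wrist",s2)
def band(w,x0,x1,y0,y1):
    sub=np.clip(75-w[y0:y1,x0:x1].max(2).astype(float),0,None);yy,xx=np.mgrid[y0:y1,x0:x1];return [(sub*xx).sum()/sub.sum(),(sub*yy).sum()/sub.sum()]
b1,b2=band(w1,277,289,176,192),band(w2,273,291,262,284);print(b1,b2)
def corner(w,x,y):
    S=cv2.cvtColor(w,cv2.COLOR_BGR2HSV)[:,:,1];p=np.array([[[x,y]]],np.float32)
    return cv2.cornerSubPix(cv2.GaussianBlur(S,(3,3),0),p,(5,5),(-1,-1),(3,30,.01))[0,0]
A=[corner(w1,205,90),corner(w1,359,88)];B=[corner(w2,163,146),corner(w2,415,156)]
print(np.round(A,1),np.round(B,1))
print("band",tri(c1,[b1],c2,[b2]).round(4),"corners",tri(c1,A,c2,B).round(4))
print("band plane w2",plane(c2,[b2],.021).round(4),"w1",plane(c1,[b1],.021).round(4),"corn w2",plane(c2,B,.055).round(4), "dist",np.linalg.norm(np.diff(plane(c2,B,.055),axis=0)).round(4))
g=cv2.cvtColor(w2,cv2.COLOR_BGR2GRAY);ctr=[]
for y in range(160,340,4):
    if 262<y<284: continue
    r=g[y,258:304].astype(int);m=np.where(r>(r.max()+np.median(r))/2)[0];ctr.append((258+m.mean(),y))
q=plane(c2,ctr,.021);v=cv2.fitLine(q[:,:2].astype(np.float32),cv2.DIST_HUBER,0,.001,.001).ravel();v*=np.array([np.sign(v[1])]*2+[1,1]);print("mud",v.round(4),"ang",np.degrees(np.arctan2(v[1],v[0])).round(2))
E
```

```text
[np.float64(282.4777594728171), np.float64(183.02800658978583)] [np.float64(281.5284608770421), np.float64(273.13757523645745)]
[[203.4  90.1]
 [360.2  86.7]] [[164.  145.1]
 [414.  156.7]]
band [[ 5.701e-01 -4.930e-02  2.140e-02  5.000e-04]] corners [[4.996e-01 5.250e-02 5.270e-02 1.000e-04]
 [6.483e-01 4.770e-02 5.300e-02 3.000e-04]]
band plane w2 [[ 0.5703 -0.0495  0.021 ]] w1 [[ 0.5698 -0.0494  0.021 ]] corn w2 [[0.5005 0.0528 0.055 ]
 [0.6473 0.0479 0.055 ]] dist 0.1469
mud [-0.011   0.9999  0.5689 -0.0316] ang 90.63
```

jog_arm(
  delta_pos=[
    [0,-0.05,3.2],
    [0,0,3.2],
    [0,0,2.8],
    [0,0,0],
    [0,0,0],
    [0,0,0],
    [0,0,0],
    [0,0,0],
  ],
  angular=[
    [0,0,0],
    [0,0,0],
    [0,0,0],
    [0,0,0],
    [0,0,0],
    [0,0,0],
    [0,0,0],
    [0,0,0],
  ],
  jaw=[0.6,0.6,0.6,0.6,0.3,0.1,0.1,0.1],
  newtons=60,
)

```text
time_s: 3.75
position: [0.5692, -0.0097, 0.0798]
eef_rot: [[-0.012, 1.0, 0.003], [1.0, 0.012, -0.0], [-0.0, 0.003, -1.0]]
force: [-0.6, -0.0, 9.0]
opening: 0.192
grip_force: 59.2
```

jog_arm(
  delta_pos=[
    [0,0,0],
    [0,0,0],
    [0,0,0],
  ],
  angular=[
    [0,0,0],
    [0,0,0],
    [0,0,0],
  ],
  jaw=[0.1,0.1,0.1],
)

```text
time_s: 4.12
position: [0.5692, -0.0096, 0.0798]
eef_rot: [[-0.012, 1.0, 0.003], [1.0, 0.012, -0.0], [-0.0, 0.003, -1.0]]
force: [-1.3, -0.5, 9.0]
opening: 0.191
grip_force: 59.2
```

Grip confirmed. Next I'll plan the tilt-and-slide poses in the caddy frame.

```bash
cat > go.py <<'E'
from plan import *
yaw=np.radians(88.0);O=np.array([.5704,-.054,0]);Rc=Ro.from_euler('z',yaw).as_matrix()
s=read_state();p=np.array(s["position"]);R=np.array(s["eef_rot"])
my=np.arctan2(R[1,0],R[0,0]);Rm=Ro.from_euler('z',my).as_matrix();pm=np.array([*(p+R[:,0]*-.0397)[:2],.003])
Rt=Rm.T@R;pt=Rm.T@(p-pm)      # tool in muddler
def tool(x,z,th,y=0,dyaw=0):
    """tail bottom corner at caddy x,z (m); tilt th deg"""
    Q=Rc@Ro.from_euler('z',dyaw).as_matrix()@Ro.from_euler('y',-np.radians(th)).as_matrix()
    mid=O+Rc@np.array([x,y,z])+Q@np.array([.11,0,0])
    return mid+Q@pt,Q@Rt
if __name__=="__main__":
    c=Rc.T@(pm-O);print("mid in caddy",c.round(4),"dyaw",np.degrees(my-yaw).round(2))
    x0=c[0]-.11;xs=-.1255
    P=[tool(x0,.005,0,c[1],my-yaw),tool(x0,.006,0,c[1],my-yaw)]
    P+=[tool(x0+(xs-x0)*k,.006,0,c[1]*(1-k),(my-yaw)*(1-k)) for k in (.25,.5,.75,1)]
    P+=[tool(xs,.006,t) for t in (3,6,9,12,14,15.5)]
    c_,n=.0,10;a=np.radians(15.5)
    P+=[tool(xs+d*np.cos(a),.006+d*np.sin(a),15.5) for d in np.linspace(0,.1,9)[1:]]
    P+=[tool(xs+.1*np.cos(a),.006+.1*np.sin(a)+h,15.5) for h in (.03,.06,.09,.11)]
    plan(P); print(P[11][0],P[-1][0])
E
python3 go.py
```

```text
mid in caddy [0.0046 0.0009 0.003 ] dyaw 2.69
D [[0.01, -0.52, -0.2], [0.0, 0.0, -0.1], [-0.5, 0.18, -0.0], [-0.51, 0.18, -0.0], [-0.5, 0.19, 0.0], [-0.51, 0.19, 0.0], [-0.42, 0.0, -0.77], [-0.42, 0.0, -0.77]]
A [[0.0, -0.0, 0.0], [0.0, -0.0, 0.0], [0.0, -0.0, 0.012], [0.0, -0.0, 0.011], [0.0, -0.0, 0.012], [0.0, -0.0, 0.012], [0.0, 0.052, 0.0], [0.0, 0.053, 0.0]]
D [[-0.42, 0.01, -0.78], [-0.43, -0.0, -0.77], [-0.27, -0.0, -0.52], [-0.21, 0.0, -0.39], [1.25, -0.0, 0.0], [1.25, -0.0, 0.0], [1.25, -0.0, 0.0], [1.25, -0.0, -0.0]]
A [[-0.0, 0.052, 0.0], [-0.0, 0.052, 0.001], [-0.0, 0.035, -0.0], [0.0, 0.026, -0.0], [0.0, 0.0, -0.0], [0.0, 0.0, -0.0], [0.0, 0.0, -0.0], [0.0, 0.0, -0.0]]
D [[1.25, -0.0, -0.0], [1.25, -0.0, -0.0], [1.25, -0.0, -0.0], [1.25, -0.0, -0.0], [0.8, 0.01, -2.9], [0.8, 0.0, -2.89], [0.8, 0.01, -2.89], [0.53, 0.01, -1.93]]
A [[0.0, 0.0, -0.0], [0.0, 0.0, -0.0], [0.0, 0.0, -0.0], [0.0, 0.0, -0.0], [0.0, 0.0, -0.0], [0.0, 0.0, -0.0], [0.0, 0.0, -0.0], [0.0, 0.0, -0.0]]
max 2.9 0.053 end [0.5737 0.0405 0.2568]
[ 0.57033833 -0.05576594  0.12000729] [0.57370135 0.04053841 0.25673113]
```

jog_arm(
  delta_pos=[
    [0,0,-0.2],
    [0,0,-0.1],
    [-0.5,0.05,0],
    [-0.5,0.05,0],
    [-0.5,0.06,0],
    [-0.5,0.06,0],
    [0,0,0],
  ],
  angular=[
    [0,0,0],
    [0,0,0],
    [0,0,0.012],
    [0,0,0.012],
    [0,0,0.012],
    [0,0,0.011],
    [0,0,0],
  ],
  jaw=[0.1,0.1,0.1,0.1,0.1,0.1,0.1],
)

```text
time_s: 5.0
position: [0.5706, -0.0299, 0.0808]
eef_rot: [[0.036, 0.999, -0.0], [0.999, -0.036, 0.0], [0.0, -0.0, -1.0]]
force: [-0.8, -0.0, -1.7]
opening: 0.189
grip_force: 58.7
```

```bash
python3 - <<'E'
from h import *
s=read_state();w=camera("wrist");cv2.imwrite("pics/w3.png",w);cv2.imwrite("pics/side3.png",camera("side"))
import pickle;pickle.dump(s,open("s3.pkl","wb"))
print(s["time_s"],np.round(s["position"],4),np.round(s["force"],2),np.round(s["joint_pos"],2))
E
```

```text
5.0 [ 0.5706 -0.0299  0.0808] [-0.81 -0.02 -1.68] [-0.17  0.72  1.87  0.    0.55 -0.13]
```

View pics/w3.png

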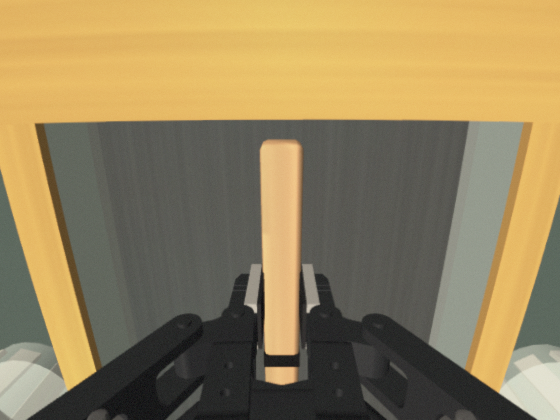

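The wrist picture shows the wooden end clear of the front strip: its end face is at (281,140) and the strip's edge is at row 120. The muddler hangs free at about 1.7 N, so I'll tilt it now.

jog_arm(
  delta_pos=[
    [-0.42,0,-0.85],
    [-0.42,0,-0.82],
    [-0.42,0,-0.78],
    [-0.42,0,-0.77],
    [0,0,0],
  ],
  angular=[
    [0,0.052,0],
    [0,0.052,0],
    [0,0.052,0],
    [0,0.052,0],
    [0,0,0],
  ],
  jaw=[0.1,0.1,0.1,0.1,0.1],
)

```text
time_s: 5.72
position: [0.57, -0.0492, 0.1119]
eef_rot: [[0.035, 0.999, 0.008], [0.978, -0.036, 0.206], [0.206, 0.001, -0.979]]
force: [0.2, -0.3, -1.1]
opening: 0.196
grip_force: 58.7
```

```bash
python3 - <<'E'
from plan import *
s=read_state();p=np.array(s["position"]);R=np.array(s["eef_rot"])
import pickle;s3=pickle.load(open("s3.pkl","rb"));p3=np.array(s3["position"]);R3=np.array(s3["eef_rot"])
O=np.array([.5704,-.054,0]);Rc=Ro.from_euler('z',np.radians(88)).as_matrix()
for z in (.004,):
  m=np.array([-.0397,0,p3[2]-z])   # mid underside in tool
  for n,l in dict(tailbot=(-.11,0,0),tailtop=(-.11,0,-.018),tip=(.11,0,-.009),tail=(-.11,0,-.009)).items(): print(n,(Rc.T@(p+R@(m+np.array(l))-O)).round(4))
print("tilt",np.degrees(np.arcsin(R[2,0])).round(2),np.round(s["force"],2),np.round(s["wrist_torque"],2),s["opening"])
E
```

```text
tailbot [-0.1258  0.0006  0.0059]
tailtop [-0.1296  0.0006  0.0235]
tip [0.0876 0.0004 0.06  ]
tail [-0.1277  0.0006  0.0147]
tilt 11.89 [ 0.25 -0.27 -1.1 ] [-0.13 -0.01 -0.04] 0.19639660275493767
```

jog_arm(
  delta_pos=[
    [-0.27,0,-0.52],
    [-0.21,0,-0.4],
    [0,0,0],
    [0,0,0],
  ],
  angular=[
    [0,0.035,0],
    [0,0.028,0],
    [0,0,0],
    [0,0,0],
  ],
  jaw=[0.1,0.1,0.1,0.1],
)

```text
time_s: 6.22
position: [0.5696, -0.0552, 0.1194]
eef_rot: [[0.034, 0.999, 0.009], [0.963, -0.035, 0.267], [0.267, -0.0, -0.964]]
force: [0.3, -0.4, -1.5]
opening: 0.191
grip_force: 58.7
```

```bash
python3 - <<'E'
from plan import *
s=read_state();p=np.array(s["position"]);R=np.array(s["eef_rot"])
w=camera("wrist");t=camera("side");cv2.imwrite("pics/m4.png",np.hstack([w[:,100:460],cv2.resize(t[180:300,240:400],(440,330)) if 0 else cv2.copyMakeBorder(cv2.resize(t[180:300,240:400],(440,330)),0,90,0,0,0)]))
import pickle;s3=pickle.load(open("s3.pkl","rb"));p3=np.array(s3["position"])
O=np.array([.5704,-.054,0]);Rc=Ro.from_euler('z',np.radians(88)).as_matrix();m=np.array([-.0397,0,p3[2]-.004])
for n,l in dict(tailbot=(-.11,0,0),tailtop=(-.11,0,-.018),tip=(.11,0,-.009),tail=(-.11,0,-.009)).items(): print(n,(Rc.T@(p+R@(m+np.array(l))-O)).round(4))
print("tilt",np.degrees(np.arcsin(R[2,0])).round(2),np.round(s["force"],2),np.round(s["wrist_torque"],2),s["opening"])
E
```

```text
tailbot [-0.125   0.0008  0.0054]
tailtop [-0.1298  0.0008  0.0227]
tip [0.0846 0.0008 0.0728]
tail [-0.1274  0.0008  0.014 ]
tilt 15.49 [ 0.27 -0.42 -1.52] [-0.11  0.01  0.01] 0.1910159359064928
```

View pics/m4.png

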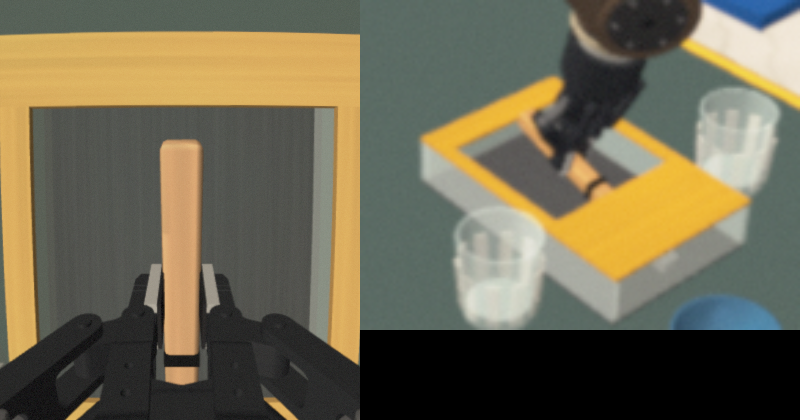

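The wrist view shows the tip still at row 140, so it hasn't slipped in the pads. The side view shows it tilted up through the opening, so it's threaded. Now I'll draw it out along its axis.

jog_arm(
  delta_pos=[
    [0.8,0,0],
    [1.2,0,0],
    [1.2,0,0],
    [1.2,0,0],
    [1.2,0,0],
    [1.2,0,0],
    [1.2,0,0],
    [1.0,0,0],
  ],
  angular=[
    [0,0,0],
    [0,0,0],
    [0,0,0],
    [0,0,0],
    [0,0,0],
    [0,0,0],
    [0,0,0],
    [0,0,0],
  ],
  jaw=[0.1,0.1,0.1,0.1,0.1,0.1,0.1,0.1],
)

```text
time_s: 7.32
position: [0.5727, 0.0321, 0.1439]
eef_rot: [[0.033, 0.999, 0.009], [0.963, -0.035, 0.268], [0.268, 0.0, -0.963]]
force: [0.6, 0.7, -1.8]
opening: 0.195
grip_force: 58.7
```

jog_arm(
  delta_pos=[
    [1.2,0,0],
    [0,0,0],
  ],
  angular=[
    [0,0,0],
    [0,0,0],
  ],
  jaw=[0.1,0.1],
)

```text
time_s: 7.58
position: [0.5731, 0.0436, 0.1471]
eef_rot: [[0.033, 0.999, 0.01], [0.963, -0.034, 0.268], [0.268, 0.0, -0.963]]
force: [0.3, 0.1, -1.6]
opening: 0.193
grip_force: 58.7
```

jog_arm(
  delta_pos=[
    [0.3,0,-1.0],
    [0.5,0,-1.9],
    [0.67,0,-2.4],
    [0.67,0,-2.4],
    [0.5,0,-1.9],
    [0.3,0,-1.0],
    [0,0,0],
    [0,0,0],
  ],
  angular=[
    [0,0,0],
    [0,0,0],
    [0,0,0],
    [0,0,0],
    [0,0,0],
    [0,0,0],
    [0,0,0],
    [0,0,0],
  ],
  jaw=[0.1,0.1,0.1,0.1,0.1,0.1,0.1,0.1],
)

```text
time_s: 8.57
position: [0.5729, 0.0428, 0.2562]
eef_rot: [[0.034, 0.999, 0.008], [0.963, -0.035, 0.268], [0.268, -0.001, -0.963]]
force: [-0.9, 0.6, -2.2]
opening: 0.192
grip_force: 58.7
```

```bash
python3 - <<'E'
from plan import *
s=read_state();p=np.array(s["position"]);R=np.array(s["eef_rot"])
w=camera("wrist");t=camera("side");cv2.imwrite("pics/m5.png",np.hstack([w[:,100:460],cv2.copyMakeBorder(cv2.resize(t[120:300,200:440],(440,330)),0,90,0,0,0)]))
import pickle;s3=pickle.load(open("s3.pkl","rb"));p3=np.array(s3["position"])
m=np.array([-.0397,0,p3[2]-.004])
for n,l in dict(mid=(0,0,0),tip=(.11,0,-.009),tail=(-.11,0,-.009)).items(): print(n,(p+R@(m+np.array(l))).round(4))
print("tilt",np.degrees(np.arcsin(R[2,0])).round(2),np.round(s["force"],2),s["time_s"],s["opening"],np.abs(s["joint_velocities"]).max())
E
```

```text
mid [0.5721 0.0251 0.1716]
tip [0.5758 0.1286 0.2097]
tail [ 0.5683 -0.0832  0.1508]
tilt 15.54 [-0.93  0.56 -2.21] 8.575 0.1920883244275289 0.007092429092048569
```

View pics/m5.png

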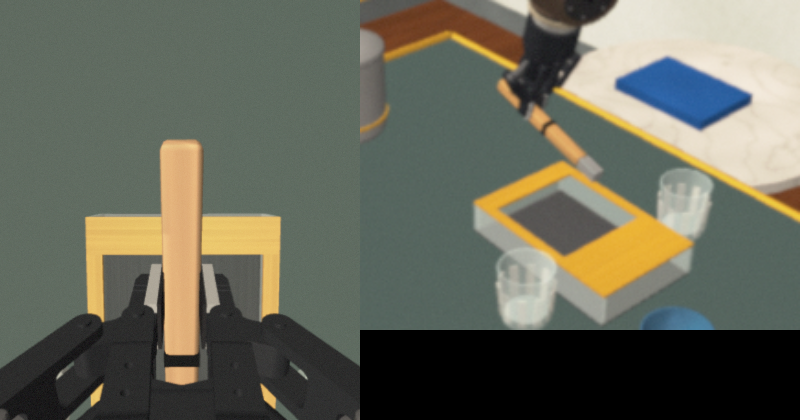

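The muddler hangs clear over the caddy, with its tip at row 140, still unslipped. Its steel end is about 0.15 m up, and the tumblers haven't moved. I'll hand the job in.

```bash
python3 -c "
from cell import *
print(close_job())"
```

```text
the job is handed in; nothing more can be done
None
```

The muddler was threaded out of the caddy and handed in gripped and still about 5 cm in front of the opening's centre, its lower (steel) end about 0.15 m above the cart top, with the tumblers where they stood in the last side view; the judge's verdict was not shown.

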